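Pack a brass pear in its deep transit pot

TASK

Lift the loose lid off the deep green transit pot and set it down, knob up, on the round black rubber mat, holding it until it touches. Then take the brass pear by its stem and lower it gently, stem up, into the pot until the sprung red rest plate hidden inside carries it, feeling for the plate while you still hold the pear, and let go of it there. Leave the other ware on the table where it is.

Things in the scene. Friction and masses are not known exactly. Their poses are not given: they have to be found in the camera images.
- pot: Deep round green pot, fixed, 170 mm high, 132 mm wide at the rim, 6 mm wall (mouth 120 mm inside, 110 mm low down). Origin: centre of underside, z up. Inside is a round red rest plate on a soft spring (about 1 N per mm, yields from 0.4 N). The plate's level differs each time and is not reported: its top is 45 to 95 mm above the pot's underside.
- lid: Loose green lid, about 0.25 kg, lying on the pot's rim. Origin: centre of its black plug's underside, z up. Plug 104 mm wide, reaching 8 mm into the mouth; disc 140 mm wide, 8 to 16 mm above the origin; black round knob 30 mm wide, 30 to 56 mm above the origin, on a thin stem. On the pot the origin is 162 mm above the table, on the mat 6 mm.
- pear: Pear-shaped brass ornament, 132 mm high, 0.24 to 0.5 kg, standing on the table. Origin: centre of its small flat foot (28 mm across), z up along the stem. Round body 76 mm diameter, widest 34 mm above the foot; straight round stem 25 mm diameter from 90 to 128 mm above the foot, where it is gripped.
- mat: Flat round black rubber mat, 170 mm diameter, 6 mm thick, fixed on the table. Origin: centre of its underside.
- rest_plate (a joint): How far the red rest plate is pressed down on its spring, m: 0 when nothing bears on it, 0.014 at most. It says nothing of the plate's level.
- vase_a: tall cast bronze vase, 170 mm high, 76 mm wide at the mouth, a bystander; origin at the middle of its underside
- vase_b: copper-red cast vase, 160 mm high, 72 mm wide, a bystander; origin at the middle of its underside
- vase_c: dark bronze vase, 150 mm high, 80 mm wide, a bystander; origin at the middle of its underside
- vase_d: short bronze vase, 110 mm high, 72 mm wide, a bystander; origin at the middle of its underside
- dish: shallow bronze bowl, 100 mm wide, 35 mm high, a bystander; origin at the middle of its underside
- brush: hand brush lying flat, a bystander; origin under its middle
- polish: blue metal polish can, 56 mm wide, 120 mm high, a bystander; origin at the middle of its underside

How it is judged:
On the way, in this order (a step that is already met when the one before it is completed fails the run):
1. the lid is set down on the rubber mat, knob up: it touches the mat while the fingers still hold it, for 0.1 s (horizontal distance between lid and mat below 0.04 m and height (world z) of lid below 0.016 m and angle between lid's own z axis and vertical below 0.1 rad and contact force between lid and mat above 0.3 N and contact force between the fingers and lid above 0.5 N), for 0.1 s.
2. the lid has been taken off the pot and lies released, knob up, on the rubber mat (horizontal distance between lid and mat below 0.04 m and height (world z) of lid below 0.016 m and angle between lid's own z axis and vertical below 0.1 rad and linear speed of lid below 0.02 m/s and contact force between the fingers and lid below 0.1 N), for 0.2 s.
3. the pear, upright in the pot and still held by the fingers, bears on the red rest plate: the plate is pressed down at least 1 mm (about 1.5 N) for 0.2 s (horizontal distance between pear and pot below 0.03 m and z of pear in the frame of pot below 0.105 m and angle between pear's own z axis and vertical below 0.25 rad and value of joint rest_plate above 0.001 m and contact force between pear and pot above 0.5 N and contact force between the fingers and pear above 0.5 N), for 0.2 s.
At the end, for the whole second after the job is handed in: Pear released, at rest inside the pot, stem up within 14 degrees, foot within 30 mm of the pot's axis, its weight keeping the red rest plate pressed down at least 1 mm. Lid released, at rest, flat and knob up on the rubber mat, its centre within 40 mm of the mat's centre (all of step 2 and horizontal distance between pear and pot below 0.03 m and z of pear in the frame of pot below 0.105 m and angle between pear's own z axis and vertical below 0.25 rad and value of joint rest_plate above 0.001 m and linear speed of pear below 0.02 m/s and contact force between the fingers and pear below 0.1 N); the robot touches nothing.
It fails at once if the pear presses or knocks on the pot or its rest plate with more than 12 N (contact force between pear and pot above 12 N).
It fails at once if one of the bystanders (vases, dish, brush, polish can) is moved by more than 30 mm (distance of any of vase_a, vase_b, vase_c, vase_d, dish, brush, polish from where it was at the start of the episode above 0.03 m).
It also fails if it takes over 69 s, if anything falls off the work surface, if the arm or the gripper's body presses on something with over 40 N, if the wrist force passes 120 N, or if a joint passes its speed limit or range.

ROBOT

A 6-joint arm with a two-finger parallel gripper is mounted at the origin on the work surface. World frame = base frame: x ahead of the robot, y to its left, z up, the work surface at z = 0. Lengths are in m, angles in rad, forces in N, time in s.
With the tool pointing down it reaches from about 0.4 to 0.925 m from the base axis. Payload 12.5 kg.
Tool frame: the origin (TCP) lies on the centre line of the jaws, within the pads' length; the fingertips stand 22 mm ahead of it and the grasp point (between the pads) lies 3 mm ahead of it (robot.tcp_to_tips is the distance from the TCP to the fingertips, in m); z points along the fingers, y is the line along which they close (so a half turn about z gives the same grasp; the last joint's range is limited). The gripper opens to 95 mm and grips with 3 to 60 N. Pads are 20 mm wide; open, the fingers measure 119 mm over their backs; the gripper's body (75 mm by 180 mm) begins 59 mm behind the grasp point.
Start: joints at [-1.33, 0.491, 1.559, -0, 1.092, -0.106], TCP at [0.212, -0.588, 0.237] pointing down, gripper open.
Joint ranges: [-3.1, 3.1], [-0.84, 2.19], [0.05, 2.79], [-1.13, 4.28], [0.06, 2.93], [-2.69, 2.69]. Speed limits (rad/s): [2.22, 2.22, 2.79, 3.14, 3.14, 3.14].

INTERFACE

Orientations are given as a unit quaternion [x, y, z, w].
In Python, from cell import robot gives the robot as it stands. The module is installed in compiled form; this text tells all that it offers.
- The arm moves only by the tool arm_command, never from a script. Its argument "commands" is one flat list of numbers, 6 for each row, row after row: the shift along the world's x, y, z in m, then the turn, a rotation vector about the world's x, y, z in rad. In form: [x, y, z, wx, wy, wz, x, y, z, wx, wy, wz, ...]. A call has 1 to 20 rows; each row is the pose to reach, as a shift and turn from the pose commanded when the call began; what a row does not reach only later rows make up. A row lasts 1/12 s, in which the tool goes at most 41.7 mm and 7.16 degrees, less where a joint would pass 70% of its speed; a pose out of reach is approached as far as the arm can. A call with a gripper value outside its range is refused whole. "claw" is the closure, from 0 (fully open) to 1 (shut), set as the call begins (left out, the last holds). The fingers move at their own pace and stop on an object; "newtons" is the grip in N (left out, the last holds). Time passes only in rows, so rows that repeat a pose let the fingers close. It gives the time, the measured TCP pose, the force, the opening and the grip force at its end, in the units of the state.
- robot.read_state(): the state, without advancing time (a new reading comes with each control period).
- robot.snapshot(name): name is "scene" or "top" or "wrist"; returns (picture, depth): 384x512x3 uint8, red, green, blue; 384x512 float32, m along the optical axis (not along the pixel's ray), 0 where there is no reading.
- robot.calibration(name): a dict with "intrinsics" (3x3 intrinsics, pixels), "R" (3x3) and "t" (3): a world point X has camera coordinates R X + t; the wrist camera has in their place "T_tool_cam" (4x4, takes a point from camera to tool coordinates, whose origin is the TCP and whose axes are the flange's). Camera axes: x right, y down, z forward; pixel columns grow to the right and rows downward; lengths in m; the calibration is good to about 2 mm. A picture is of the moment at which its call begins: read the wrist's pose just before it. calibration takes no time and is no camera call.
- robot.job_done(): hands the job in; it is judged then, once.
Trained networks look in the newest picture that a camera, given by its name, has taken for a name from the list of things; names that differ only in an ending like _2 or _b are one class to them, and where a whole thing is asked for, a point or a joint stands for the part that bears it (a point fixed in the world has none). Each returns a list of dicts, best first, with "conf" (0 to 1); they miss things now and then, are a little off and sometimes report something else, mostly with a low value. They report only what shows in the picture. A call takes as long as a camera call.
- robot.trace(camera, target): "pixels" (384x512 bool, what is visible of it) and "box" ([left, top, right, bottom] in pixels, round what is visible of it).
The state is a dict: "time": time; "joint_pos": joint angles; "dq": joint speeds; "tau": joint torques, N m; "tcp_pos": TCP position; "ee_rot": TCP orientation; "wrist_force": force on the tool from outside, world axes, zero at the start; "moment": the same for the moment, N m; "grip_width": finger opening in m; "grasp_force": force on a finger pad.
Only numpy, scipy, OpenCV 4.12 (cv2) and the standard library are available. Lean on these libraries where they do the work, as an engineer would, in place of code of your own. Each camera call takes 0.05 s, during which the arm holds its last target. There are 200 camera calls.

## Working session

There is one attempt and no reset: what is moved stays moved. The work goes in short steps, Python scripts to look and compute and a tool call to move; the robot and the scene stay as the last step left them, time stands still between calls to the robot, and variables do not carry over. Pictures are saved under pics/ and viewed, at most 10 in all, crops included, and the job is handed in when it is done.

Besides the shell and the picture viewer there is one more tool, called after ">>>" as name(argument=value, ...) on one line, values as JSON. arm_command: Moves the arm, as the interface text tells. Its arguments: {"type":"object","properties":{"commands":{"type":"array"},"claw":{"type":"number"},"newtons":{"type":"number"}},"required":["commands"]}

```bash
mkdir -p pics
cat > h.py <<'E'
import numpy as np, cv2
from scipy.spatial.transform import Rotation as Ro
from cell import robot
def snap(cam):
    s=robot.read_state(); p,d=robot.snapshot(cam); c=robot.calibration(cam)
    K=np.array(c["intrinsics"])
    v,u=np.mgrid[:384,:512]
    P=np.stack([(u-K[0,2])/K[0,0]*d,(v-K[1,2])/K[1,1]*d,d],-1)
    if cam=="wrist":
        T=np.array(c["T_tool_cam"]); P=P@T[:3,:3].T+T[:3,3]
        P=P@Ro.from_quat(s["ee_rot"]).as_matrix().T+np.array(s["tcp_pos"])
    else: P=(P-np.array(c["t"]))@np.array(c["R"])
    P[d==0]=np.nan
    return p,P
def save(n,p): cv2.imwrite("pics/"+n+".png",p[...,::-1])
E
python3 - <<'E'
from h import *
ims=[]
for cam in("top","scene"):
    p,P=snap(cam); np.savez(cam,p=p,P=P); save(cam,p)
    for t in "pot lid pear mat vase_a vase_b vase_c vase_d dish brush polish".split():
        for r in robot.trace(cam,t)[:2]:
            m=r["pixels"]; Q=P[m]; Q=Q[~np.isnan(Q[:,0])]
            if len(Q)<5: continue
            zt=np.percentile(Q[:,2],98)
            T=Q[Q[:,2]>zt-0.006]
            print(cam,t,round(r["conf"],2),np.array(r["box"]).astype(int),"lo",np.percentile(Q,2,0).round(3),"hi",np.percentile(Q,98,0).round(3),"topc",T.mean(0).round(3))
s=robot.read_state();print(s)
E
```

```text
top pot 0.57 [254 213 273 214] lo [ 0.485 -0.046  0.001] hi [0.493 0.009 0.028] topc [ 0.487 -0.02   0.033]
top lid 0.97 [242 173 283 210] lo [ 0.484 -0.087  0.171] hi [0.61  0.041 0.22 ] topc [ 0.547 -0.021  0.22 ]
top lid 0.59 [178 143 194 165] lo [0.689 0.254 0.001] hi [0.738 0.307 0.126] topc [0.717 0.282 0.123]
top pear 0.66 [316 194 335 212] lo [ 0.486 -0.302 -0.002] hi [ 0.561 -0.224  0.135] topc [ 0.522 -0.257  0.133]
top mat 0.94 [175 179 218 227] lo [ 0.442  0.171 -0.001] hi [0.59  0.321 0.014] topc [0.516 0.248 0.011]
top vase_a 0.82 [379 215 414 240] lo [ 0.393 -0.54   0.004] hi [ 0.458 -0.471  0.174] topc [ 0.424 -0.506  0.172]
top vase_a 0.8 [371 181 399 201] lo [ 0.523 -0.516  0.005] hi [ 0.586 -0.449  0.164] topc [ 0.553 -0.483  0.161]
top vase_b 0.82 [379 215 414 240] lo [ 0.393 -0.54   0.004] hi [ 0.458 -0.471  0.174] topc [ 0.424 -0.506  0.172]
top vase_b 0.8 [371 181 399 201] lo [ 0.523 -0.516  0.005] hi [ 0.586 -0.449  0.164] topc [ 0.553 -0.483  0.161]
top vase_c 0.82 [379 215 414 240] lo [ 0.393 -0.54   0.004] hi [ 0.458 -0.471  0.174] topc [ 0.424 -0.506  0.17
[... 2664 characters left out ...]
2, 'joint_pos': array([-1.32958935e+00,  4.90879599e-01,  1.55886015e+00,  1.00785408e-05,
        1.09169736e+00, -1.05593156e-01]), 'dq': array([ 6.45058067e-05,  2.88054901e-04,  1.78620345e-05,  9.04584346e-04,
       -1.02903449e-03, -7.74054370e-04]), 'tau': array([-1.91502722e-04, -6.12476134e+01, -2.58424991e+01,  6.91967597e-02,
        4.46312386e-02, -3.17343549e-06]), 'tcp_pos': array([ 0.21246714, -0.58781436,  0.23668737]), 'ee_rot': array([9.85004238e-01, 1.72530128e-01, 9.73120849e-06, 7.72897405e-05]), 'wrist_force': array([ 0.17986139, -0.58759763, -0.20252241]), 'moment': array([ 0.00230281,  0.01548033, -0.01492449]), 'grasp_force': 0.0, 'grip_width': 0.09487475849743846}
```

View pics/top.png

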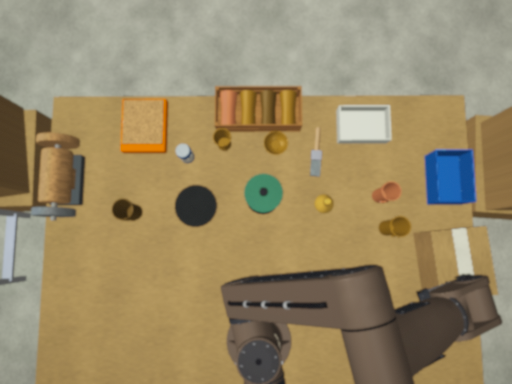

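View pics/scene.png

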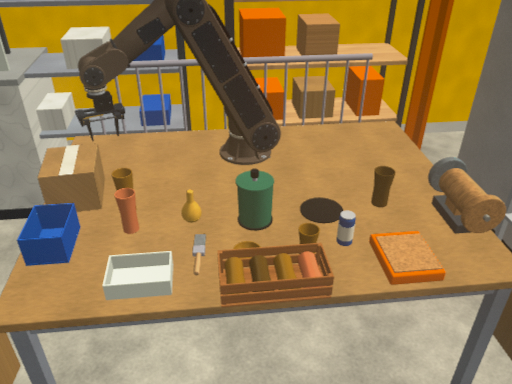

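Top picture: lid at pixel (264,192), pear at (324,203), mat at (195,205). The scene view agrees. Lid centre is about (0.550, -0.021) with the knob top at 0.218, as it should be. The pear is near (0.522, -0.257) and the mat near (0.518, 0.247). I'll move above the lid and check with the wrist camera.

>>> arm_command(commands=[0,0,0.04,0,0,0,0.02,0.03,0.08,0,0,0,0.04,0.067,0.1,0,0,0,0.06,0.1,0.1,0,0,0,0.08,0.134,0.1,0,0,0,0.1,0.168,0.1,0,0,0,0.12,0.2,0.1,0,0,0,0.14,0.235,0.1,0,0,0,0.16,0.268,0.1,0,0,0,0.18,0.302,0.1,0,0,0,0.2,0.335,0.1,0,0,0,0.22,0.37,0.1,0,0,0,0.24,0.403,0.1,0,0,0,0.26,0.436,0.1,0,0,0,0.28,0.47,0.1,0,0,0,0.3,0.503,0.1,0,0,0,0.32,0.537,0.1,0,0,0,0.338,0.567,0.1,0,0,0,0.338,0.567,0.1,0,0,0,0.338,0.567,0.1,0,0,0], claw=0, newtons=30)

```text
time: 2.87
tcp_pos: [0.5508, -0.0194, 0.3363]
ee_rot: [0.985, 0.174, -0.0, -0.0]
wrist_force: [-0.0, -0.3, 0.0]
grip_width: 0.0953
grasp_force: 0.0
```

Run:
```python
from h import *
p,P=snap("wrist"); save("w1",p); np.savez("w1",p=p,P=P)
s=robot.read_state(); print(s["time"],s["tcp_pos"],s["ee_rot"],s["wrist_force"],s["joint_pos"])
z=P[...,2]; 
k=P[(z>0.195)&(z<0.225)]
print("knob",len(k),np.nanmean(k,0),np.percentile(k,[1,99],axis=0).round(3))
k=P[(z>0.170)&(z<0.186)]
print("disc",len(k),np.percentile(k,[0.5,99.5],axis=0).round(3))
```

```text
2.9167 [ 0.55032556 -0.02049702  0.33642125] [ 9.84877958e-01  1.73249300e-01 -2.87842938e-04  6.79782387e-05] [-0.29617152 -0.52446805 -0.15829598] [-1.57035524e-01  2.95715478e-01  1.59918257e+00 -3.33035495e-04
  1.24719482e+00  1.06561095e+00]
knob 848 [ 0.55149588 -0.01633885  0.21662258] [[ 0.536 -0.031  0.198]
 [ 0.564 -0.003  0.22 ]]
disc 11990 [[ 0.483 -0.083  0.177]
 [ 0.616  0.05   0.18 ]]
```

View pics/w1.png

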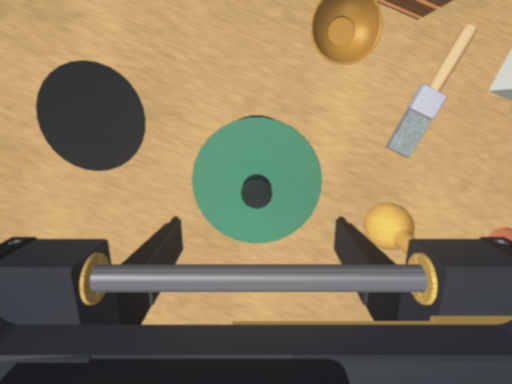

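Wrist picture: lid disc centred at (257,180), knob at (257,191), mat at (91,115), pear at (389,228). The knob comes out at about (0.550, -0.017), within 4 mm of the earlier estimate. I'll descend and grip it.

>>> arm_command(commands=[0,0.003,-0.035,0,0,0,0,0.003,-0.07,0,0,0,0,0.003,-0.095,0,0,0,0,0.003,-0.11,0,0,0,0,0.003,-0.12,0,0,0,0,0.003,-0.126,0,0,0,0,0.003,-0.129,0,0,0,0,0.003,-0.129,0,0,0])

```text
time: 3.58
tcp_pos: [0.5505, -0.0183, 0.2079]
ee_rot: [0.985, 0.172, 0.0, 0.0]
wrist_force: [-0.5, 0.7, 1.1]
grip_width: 0.0952
grasp_force: 0.0
```

>>> arm_command(commands=[0,0,0,0,0,0,0,0,0,0,0,0,0,0,0,0,0,0,0,0,0,0,0,0,0,0,0,0,0,0,0,0,0,0,0,0,0,0,0,0,0,0,0,0,0,0,0,0,0,0,0,0,0,0,0,0,0,0,0,0], claw=1, newtons=30)

```text
time: 4.42
tcp_pos: [0.5505, -0.0178, 0.2076]
ee_rot: [0.985, 0.173, 0.0, 0.0]
wrist_force: [-0.8, -0.1, 0.3]
grip_width: 0.0339
grasp_force: 0.0
```

Run:
```python
from h import *
d=np.load("w1.npz"); P=d["P"]; c=d["p"].astype(int); z=P[...,2]
u=np.arange(512)[None]+0*z; v=np.arange(384)[:,None]+0*z
m=(u<150)&(v<180)&(z<0.02)&(c.sum(-1)<150); k=P[m]; print("mat",len(k),np.percentile(k,[1,99],axis=0).round(4))
m=(u>355)&(u<420)&(v>195)&(v<255); q=P[m]; 
for lo,hi in((0.03,0.05),(0.09,0.126),(0.126,0.14)):
    k=q[(q[:,2]>lo)&(q[:,2]<hi)]; print("pear",lo,len(k),k.mean(0).round(4),np.percentile(k,[1,99],axis=0).round(4).tolist())
s=robot.read_state(); print({k:s[k] for k in("time","tcp_pos","grip_width","grasp_force","wrist_force")})
```

```text
Traceback (most recent call last):
IndexError: index -1 is out of bounds for axis 0 with size 0
```

Still closing at 34 mm, so I'll give it more time.

>>> arm_command(commands=[0,0,0,0,0,0,0,0,0,0,0,0,0,0,0,0,0,0,0,0,0,0,0,0])

```text
time: 4.75
tcp_pos: [0.5504, -0.0178, 0.2076]
ee_rot: [0.985, 0.173, -0.0, 0.0]
wrist_force: [-0.8, 0.9, -0.0]
grip_width: 0.0294
grasp_force: 30.0
```

Run:
```python
from h import *
d=np.load("w1.npz"); P=d["P"]; c=d["p"].astype(int); z=P[...,2]
print(P[115,91],c[115,91],P[115,70])
u=np.arange(512)[None]+0*z; v=np.arange(384)[:,None]+0*z
m=(u<150)&(v<180)&(c.sum(-1)<200)&(abs(z)<.03); k=P[m]; print("mat",len(k))
if len(k): print(np.percentile(k,[1,99],axis=0).round(4))
m=(u>355)&(u<420)&(v>195)&(v<255); q=P[m]; 
for lo,hi in((0.03,0.05),(0.09,0.126),(0.126,0.14)):
    k=q[(q[:,2]>lo)&(q[:,2]<hi)]
    if len(k): print("pear",lo,len(k),k.mean(0).round(4),np.percentile(k,[1,99],axis=0).round(4).tolist())
for cam in("top","scene"):
    P=np.load(cam+".npz")["P"]; q=P[(abs(P[...,0]-.525)<.06)&(abs(P[...,1]+.26)<.06)]
    for lo,hi in((0.02,0.05),(0.1,0.129),(0.127,0.14)):
        k=q[(q[:,2]>lo)&(q[:,2]<hi)]
        if len(k): print(cam,lo,len(k),k.mean(0).round(4),np.percentile(k,[1,99],axis=0).round(4).tolist())
```

```text
[0.52370003 0.25035421 0.00687938] [53 54 55] [0.51212696 0.28202242 0.00568633]
mat 8941
[[0.443  0.1728 0.0047]
 [0.597  0.328  0.0088]]
pear 0.03 376 [ 0.5329 -0.2285  0.0416] [[0.4904, -0.2667, 0.0309], [0.5597, -0.2165, 0.0499]]
pear 0.09 226 [ 0.5251 -0.2445  0.1049] [[0.5128, -0.2549, 0.0902], [0.5351, -0.2407, 0.123]]
top 0.02 40 [ 0.5057 -0.2473  0.043 ] [[0.4856, -0.2911, 0.0342], [0.5563, -0.2222, 0.0498]]
top 0.1 17 [ 0.5166 -0.2544  0.1207] [[0.5089, -0.2691, 0.1043], [0.5299, -0.2459, 0.1289]]
top 0.127 38 [ 0.5208 -0.2578  0.1321] [[0.5099, -0.2696, 0.1272], [0.5308, -0.247, 0.1384]]
scene 0.02 128 [ 0.549  -0.2561  0.0369] [[0.5242, -0.2929, 0.0211], [0.5653, -0.2213, 0.0496]]
scene 0.1 51 [ 0.5319 -0.2563  0.1149] [[0.5205, -0.2686, 0.1006], [0.5423, -0.2453, 0.129]]
scene 0.127 24 [ 0.5262 -0.2562  0.1309] [[0.5098, -0.2667, 0.1274], [0.5389, -0.2456, 0.1366]]
```

Gripped: 29.4 mm opening at 30 N on a 30 mm knob. The mat centre is about (0.520, 0.249). I'll lift and carry the lid.

>>> arm_command(commands=[0,0,0.01,0,0,0,0,0,0.03,0,0,0,0,0,0.055,0,0,0,0,0,0.075,0,0,0,-0.001,0.01,0.085,0,0,0,-0.003,0.03,0.085,0,0,0,-0.006,0.055,0.085,0,0,0,-0.009,0.08,0.085,0,0,0,-0.012,0.11,0.085,0,0,0,-0.016,0.14,0.085,0,0,0,-0.019,0.17,0.085,0,0,0,-0.022,0.2,0.085,0,0,0,-0.025,0.225,0.085,0,0,0,-0.028,0.245,0.08,0,0,0,-0.029,0.26,0.065,0,0,0,-0.03,0.267,0.045,0,0,0,-0.03,0.267,0.015,0,0,0,-0.03,0.267,-0.015,0,0,0,-0.03,0.267,-0.04,0,0,0,-0.03,0.267,-0.05,0,0,0])

```text
time: 6.42
tcp_pos: [0.5186, 0.2493, 0.1543]
ee_rot: [0.985, 0.173, -0.003, 0.0]
wrist_force: [-0.5, -0.6, -1.5]
grip_width: 0.0295
grasp_force: 30.0
```

Run:
```python
from h import *
s=robot.read_state(); print({k:s[k] for k in("time","tcp_pos","grip_width","grasp_force","wrist_force","joint_pos")})
p,P=snap("wrist"); np.savez("w2",p=p,P=P); save("w2",p)
z=P[...,2];k=P[(z>0.04)&(z<0.14)]; print(np.percentile(k,[1,50,99],axis=0).round(3))
p,P=snap("top"); save("top2",p); np.savez("top2",p=p,P=P)
p,Q=snap("scene"); np.savez("scene2",p=p,P=Q)
for n,P in(("top",P),("scene",Q)):
    m=(abs(P[...,0]-.55)<.08)&(abs(P[...,1]+.018)<.08)&(abs(P[...,2]-.17)<.008)
    k=P[m]; print(n,len(k),np.percentile(k,[1,99],axis=0).round(4),cv2.minEnclosingCircle(k[:,:2].astype(np.float32)))
    m=(abs(P[...,0]-.55)<.05)&(abs(P[...,1]+.018)<.05); k=P[m]; print(np.histogram(k[:,2],np.arange(0,.18,.01))[0])
```

```text
{'time': 6.4167, 'tcp_pos': array([0.51863254, 0.24931816, 0.1543463 ]), 'grip_width': 0.029513538445021213, 'grasp_force': 29.999751448631287, 'wrist_force': array([-0.50387765, -0.62838718, -1.49866063]), 'joint_pos': array([ 3.33336005e-01,  5.18796833e-01,  1.76726381e+00, -2.18410918e-06,
        8.60741071e-01,  1.55704493e+00])}
[[0.455 0.04  0.042]
 [0.544 0.256 0.125]
 [0.585 0.469 0.127]]
top 185 [[ 0.4842 -0.084   0.1628]
 [ 0.6141  0.045   0.1773]] ((0.5492945313453674, -0.01943647488951683), 0.06556650251150131)
[ 14   3   0   0   0   0   0   5  25 535  73   4   8   8   7   8  16]
scene 205 [[ 0.4855 -0.0812  0.1621]
 [ 0.6204  0.0448  0.1737]] ((0.5515831112861633, -0.01915481872856617), 0.0712682455778122)
[23 21 15 18 15 10 17 15 15 16 19 25 29 37 36 40 37]
```

View pics/w2.png

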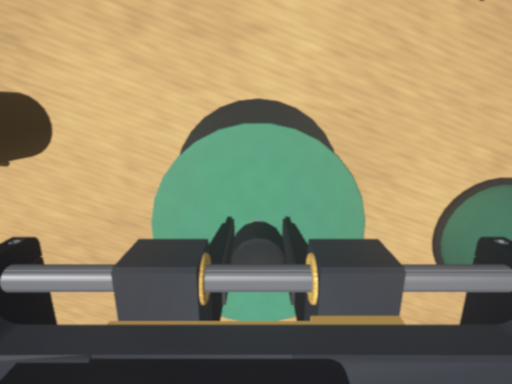

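Wrist picture: the lid hangs level in the jaws (disc centre (258,220)) over the mat, with the open pot at right (490,240). The pot axis is at about (0.550, -0.019). The depth inside shows the plate near 0.09–0.10 m. I'll lower the lid.

>>> arm_command(commands=[0,0,-0.02,0,0,0,0,0,-0.05,0,0,0,0,0,-0.075,0,0,0,0,0,-0.09,0,0,0,0,0,-0.096,0,0,0,0,0,-0.099,0,0,0,0,0,-0.101,0,0,0,0,0,-0.102,0,0,0,0,0,-0.103,0,0,0,0,0,-0.104,0,0,0,0,0,-0.105,0,0,0,0,0,-0.105,0,0,0])

```text
time: 7.57
tcp_pos: [0.5205, 0.2492, 0.0528]
ee_rot: [0.985, 0.173, 0.0, 0.0]
wrist_force: [0.2, -0.2, -1.9]
grip_width: 0.0295
grasp_force: 30.0
```

>>> arm_command(commands=[0,0,-0.0005,0,0,0,0,0,-0.001,0,0,0,0,0,-0.0015,0,0,0,0,0,-0.002,0,0,0,0,0,-0.002,0,0,0,0,0,-0.002,0,0,0])

```text
time: 8.07
tcp_pos: [0.5205, 0.2492, 0.0515]
ee_rot: [0.985, 0.173, 0.0, 0.0]
wrist_force: [-2.8, -1.5, 8.9]
grip_width: 0.0296
grasp_force: 30.0
```

Contact: the force went from -1.9 to about +9 N. I'll hold briefly, then open.

>>> arm_command(commands=[0,0,0,0,0,0,0,0,0,0,0,0,0,0,0,0,0,0])

```text
time: 8.32
tcp_pos: [0.5205, 0.2492, 0.0515]
ee_rot: [0.985, 0.173, 0.0, 0.0]
wrist_force: [-3.0, -1.0, 8.5]
grip_width: 0.0297
grasp_force: 30.0
```

>>> arm_command(commands=[0,0,0,0,0,0,0,0,0,0,0,0,0,0,0,0,0,0,0,0,0,0,0,0,0,0,0,0,0,0,0,0,0,0,0,0,0,0,0,0,0,0,0,0,0,0,0,0,0,0,0.01,0,0,0,0,0,0.03,0,0,0,0,0,0.06,0,0,0,0,0,0.1,0,0,0,0,0,0.14,0,0,0,0,0,0.18,0,0,0,0,0,0.22,0,0,0,0,0,0.24,0,0,0,0,0,0.24,0,0,0,0,0,0.24,0,0,0], claw=0)

```text
time: 9.82
tcp_pos: [0.5203, 0.2492, 0.2922]
ee_rot: [0.985, 0.173, 0.001, -0.0]
wrist_force: [-0.1, 0.3, -0.1]
grip_width: 0.0953
grasp_force: 0.0
```

Run:
```python
from h import *
p,P=snap("wrist"); z=P[...,2]
s=robot.read_state(); print(s["time"],s["tcp_pos"],s["grip_width"])
m=(abs(P[...,0]-.52)<.1)&(abs(P[...,1]-.249)<.1)
k=P[m&(z>.017)&(z<.028)]; print("disc",np.percentile(k,[1,50,99],axis=0).round(3))
k=P[m&(z>.05)&(z<.07)]; print("knob",np.percentile(k,[1,50,99],axis=0).round(3))
```

```text
9.8667 [0.52000576 0.24903248 0.29071168] 0.09498182014935973
disc [[0.455 0.185 0.021]
 [0.524 0.252 0.022]
 [0.585 0.315 0.024]]
knob [[0.506 0.236 0.051]
 [0.521 0.25  0.062]
 [0.534 0.264 0.064]]
```

The lid lies flat on the mat at (0.520, 0.250). Now I'll move over the pear.

>>> arm_command(commands=[0,-0.015,0,0,0,0,0,-0.045,0,0,0,0,0,-0.085,0,0,0,0,0.001,-0.125,0,0,0,0,0.001,-0.165,0,0,0,0,0.001,-0.205,0,0,0,0,0.002,-0.245,0,0,0,0,0.002,-0.285,0,0,0,0,0.002,-0.325,0,0,0,0,0.003,-0.365,0,0,0,0,0.003,-0.405,0,0,0,0,0.003,-0.44,0,0,0,0,0.003,-0.47,0,0,0,0,0.003,-0.49,0,0,0,0,0.003,-0.5,0,0,0,0,0.003,-0.505,0,0,0,0,0.003,-0.505,0,0,0,0,0.003,-0.505,0,0,0,0])

```text
time: 11.37
tcp_pos: [0.5233, -0.255, 0.2903]
ee_rot: [0.985, 0.173, -0.0, -0.0]
wrist_force: [-0.1, 0.5, -0.1]
grip_width: 0.0948
grasp_force: 0.0
```

Run:
```python
from h import *
s=robot.read_state(); p,P=snap("wrist"); z=P[...,2]; save("w3",p)
print(s["time"],s["tcp_pos"],s["wrist_force"])
m=(abs(P[...,0]-.525)<.06)&(abs(P[...,1]+.256)<.06)
for a,b in((.02,.05),(.09,.125),(.126,.14)):
    k=P[m&(z>a)&(z<b)]
    if len(k): print(a,len(k),np.percentile(k,[1,50,99],axis=0).round(4).tolist())
```

```text
11.3667 [ 0.52325979 -0.25497721  0.29025661] [-0.1104749   0.48609984 -0.09016409]
0.02 228 [[0.5012, -0.2897, 0.0344], [0.5507, -0.2416, 0.0425], [0.56, -0.2171, 0.0499]]
0.09 121 [[0.5213, -0.2637, 0.0904], [0.5333, -0.2503, 0.1099], [0.535, -0.242, 0.1247]]
0.126 408 [[0.5113, -0.2659, 0.127], [0.5238, -0.254, 0.1318], [0.5344, -0.2428, 0.1338]]
```

View pics/w3.png

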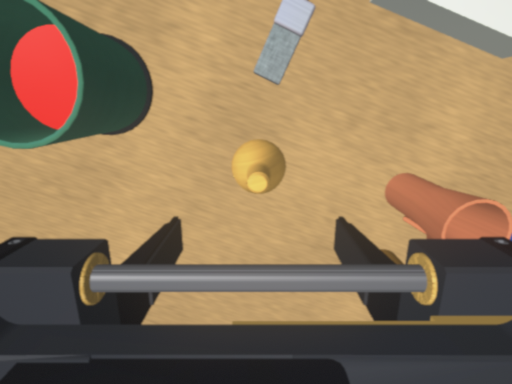

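Wrist picture: pear body at (258,165), stem top at (257,182). The red plate shows in the pot at (45,78). The stem is at (0.523, -0.254), directly under the TCP. I'll descend with the grasp point 112 mm above the table and grip.

>>> arm_command(commands=[0,0,-0.02,0,0,0,0,0,-0.055,0,0,0,0,0,-0.095,0,0,0,0,0,-0.125,0,0,0,0,0,-0.15,0,0,0,0,0,-0.165,0,0,0,0,0,-0.172,0,0,0,0,0,-0.175,0,0,0,0,0,-0.175,0,0,0])

```text
time: 12.17
tcp_pos: [0.5237, -0.2553, 0.1159]
ee_rot: [0.985, 0.173, 0.0, 0.0]
wrist_force: [0.0, -0.6, -0.1]
grip_width: 0.0953
grasp_force: 0.0
```

>>> arm_command(commands=[0,0,0,0,0,0,0,0,0,0,0,0,0,0,0,0,0,0,0,0,0,0,0,0,0,0,0,0,0,0,0,0,0,0,0,0,0,0,0,0,0,0,0,0,0,0,0,0,0,0,0,0,0,0,0,0,0,0,0,0,0,0,0,0,0,0,0,0,0,0,0,0,0,0,0,0,0,0,0,0,0,0,0,0], claw=1, newtons=35)

```text
time: 13.33
tcp_pos: [0.5234, -0.2557, 0.1156]
ee_rot: [0.985, 0.173, -0.0, -0.0]
wrist_force: [-0.0, 1.0, 2.3]
grip_width: 0.0243
grasp_force: 35.0
```

Run:
```python
from h import *
for f in("top2","scene2"):
    d=np.load(f+".npz"); P=d["P"]; c=d["p"].astype(int)
    m=(abs(P[...,0]-.55)<.06)&(abs(P[...,1]+.019)<.06)&(c[...,0]>150)&(c[...,1]<90)
    if m.any(): print(f,m.sum(),np.percentile(P[m],[5,50,95],axis=0).round(4).tolist())
```

```text
top2 675 [[0.5051, -0.0628, 0.0894], [0.5498, -0.0166, 0.096], [0.5927, 0.0288, 0.1011]]
```

Gripped: 24.3 mm opening at 35 N. The plate level is about 94 mm. I'll lift 0.20 m and carry the pear over the pot axis.

>>> arm_command(commands=[0,0,0.01,0,0,0,0,0,0.03,0,0,0,0,0,0.055,0,0,0,0,0,0.085,0,0,0,0,0,0.115,0,0,0,0,0,0.145,0,0,0,0,0,0.17,0,0,0,0,0,0.19,0,0,0,0.001,0.01,0.2,0,0,0,0.003,0.03,0.205,0,0,0,0.006,0.055,0.205,0,0,0,0.009,0.08,0.205,0,0,0,0.013,0.11,0.205,0,0,0,0.016,0.14,0.205,0,0,0,0.019,0.17,0.205,0,0,0,0.022,0.195,0.205,0,0,0,0.025,0.215,0.205,0,0,0,0.026,0.23,0.205,0,0,0,0.027,0.236,0.205,0,0,0,0.027,0.236,0.205,0,0,0])

```text
time: 15.0
tcp_pos: [0.5502, -0.0184, 0.3204]
ee_rot: [0.985, 0.173, -0.0, -0.0]
wrist_force: [-1.0, -0.8, -3.3]
grip_width: 0.0244
grasp_force: 35.0
```

>>> arm_command(commands=[0,0,0,0,0,0,0,0,0,0,0,0,0,0,0,0,0,0,0,0,0,0,0,0])

```text
time: 15.33
tcp_pos: [0.5504, -0.0206, 0.3206]
ee_rot: [0.985, 0.172, -0.0, 0.0]
wrist_force: [0.0, 0.6, -3.4]
grip_width: 0.0243
grasp_force: 35.0
```

Run:
```python
from h import *
s=robot.read_state(); print(s["tcp_pos"],s["wrist_force"],s["grip_width"])
p,P=snap("wrist"); save("w4",p)
a,P=snap("scene"); b,P2=snap("top")
save("sc4",np.hstack([cv2.resize(a[100:250,180:330],(400,400),interpolation=2),cv2.resize(b[150:250,200:300],(400,400),interpolation=2)]))
for n,Q in(("scene",P),("top",P2)):
  m=(abs(Q[...,0]-.55)<.05)&(abs(Q[...,1]+.019)<.05)
  k=Q[m&(Q[...,2]>.225)&(Q[...,2]<.265)]
  if len(k): print(n,len(k),np.percentile(k,[1,50,99],axis=0).round(4).tolist())
```

```text
[ 0.55038364 -0.02058503  0.32060209] [ 0.01146338  0.62010979 -3.4333474 ] 0.02431013583499298
scene 222 [[0.5492, -0.0585, 0.2257], [0.5778, -0.0261, 0.2475], [0.5901, 0.0112, 0.2648]]
top 14 [[0.523, -0.0592, 0.2402], [0.5295, -0.0523, 0.2537], [0.5392, -0.0367, 0.2643]]
```

View pics/sc4.png

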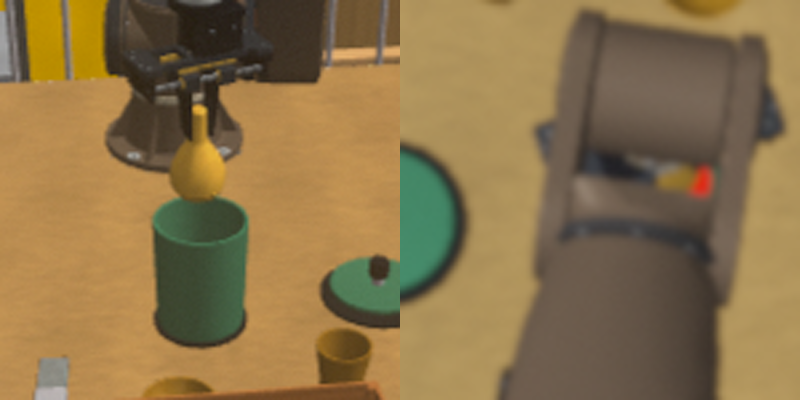

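View pics/w4.png

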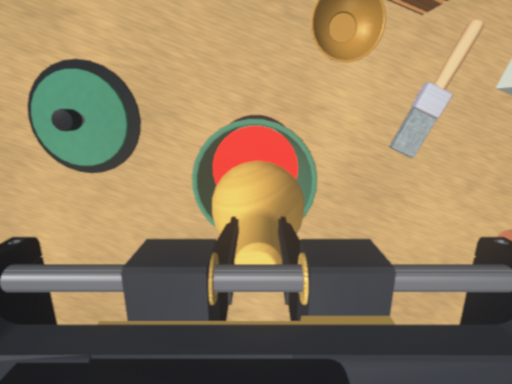

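Pictures: the pear hangs upright (stem (200,120), body (197,170) in the left crop), centred over the pot with the red plate at (255,155) in the wrist view. The force reads -3.4 N with the pear hanging. I'll lower it to about 110 mm foot height.

>>> arm_command(commands=[0,0.001,-0.01,0,0,0,0,0.001,-0.025,0,0,0,0,0.001,-0.04,0,0,0,0,0.001,-0.055,0,0,0,0,0.001,-0.067,0,0,0,0,0.001,-0.077,0,0,0,0,0.001,-0.085,0,0,0,0,0.001,-0.09,0,0,0,0,0.001,-0.093,0,0,0,0,0.001,-0.094,0,0,0,0,0.001,-0.094,0,0,0,0,0.001,-0.094,0,0,0])

```text
time: 16.48
tcp_pos: [0.5507, -0.0188, 0.2271]
ee_rot: [0.985, 0.173, 0.0, 0.0]
wrist_force: [-0.5, -0.4, -3.8]
grip_width: 0.0242
grasp_force: 35.0
```

>>> arm_command(commands=[0,0,-0.001,0,0,0,0,0,-0.002,0,0,0,0,0,-0.003,0,0,0,0,0,-0.004,0,0,0,0,0,-0.005,0,0,0,0,0,-0.006,0,0,0,0,0,-0.007,0,0,0,0,0,-0.008,0,0,0,0,0,-0.008,0,0,0,0,0,-0.008,0,0,0,0,0,-0.008,0,0,0])

```text
time: 17.4
tcp_pos: [0.5505, -0.0188, 0.2187]
ee_rot: [0.985, 0.173, 0.0, 0.0]
wrist_force: [-0.2, 0.3, -2.8]
grip_width: 0.0243
grasp_force: 35.0
```

>>> arm_command(commands=[0,0,-0.001,0,0,0,0,0,-0.002,0,0,0,0,0,-0.003,0,0,0,0,0,-0.004,0,0,0,0,0,-0.005,0,0,0,0,0,-0.005,0,0,0,0,0,-0.005,0,0,0])

```text
time: 17.98
tcp_pos: [0.5504, -0.0188, 0.2136]
ee_rot: [0.985, 0.173, -0.0, 0.0]
wrist_force: [0.3, -0.2, -3.2]
grip_width: 0.0244
grasp_force: 35.0
```

>>> arm_command(commands=[0,0,-0.001,0,0,0,0,0,-0.002,0,0,0,0,0,-0.003,0,0,0,0,0,-0.003,0,0,0,0,0,-0.003,0,0,0])

```text
time: 18.4
tcp_pos: [0.5505, -0.0188, 0.2106]
ee_rot: [0.985, 0.173, 0.0, 0.0]
wrist_force: [0.2, 0.1, -3.3]
grip_width: 0.0245
grasp_force: 35.0
```

Foot at about 95 mm and still hanging free. Continuing.

>>> arm_command(commands=[0,0,-0.001,0,0,0,0,0,-0.002,0,0,0,0,0,-0.003,0,0,0,0,0,-0.003,0,0,0,0,0,-0.003,0,0,0])

```text
time: 18.82
tcp_pos: [0.5505, -0.0188, 0.2078]
ee_rot: [0.985, 0.173, 0.0, 0.0]
wrist_force: [-1.4, -0.2, -0.0]
grip_width: 0.0243
grasp_force: 35.0
```

The plate now carries the pear's weight: the force rose by 3.4 N, to about 0. I'll press another 0.5 mm and hold.

>>> arm_command(commands=[0,0,-0.0005,0,0,0,0,0,-0.0005,0,0,0,0,0,-0.0005,0,0,0,0,0,-0.0005,0,0,0,0,0,-0.0005,0,0,0,0,0,-0.0005,0,0,0])

```text
time: 19.32
tcp_pos: [0.5505, -0.0188, 0.2072]
ee_rot: [0.985, 0.173, 0.0, 0.0]
wrist_force: [-0.9, 0.5, 0.6]
grip_width: 0.0241
grasp_force: 35.0
```

The plate is bearing about 4 N with the pear still held. I'll ease the grip first, then open and check before rising.

>>> arm_command(commands=[0,0,0,0,0,0,0,0,0,0,0,0,0,0,0,0,0,0], newtons=5)

```text
time: 19.57
tcp_pos: [0.5505, -0.0188, 0.2072]
ee_rot: [0.985, 0.173, 0.0, 0.0]
wrist_force: [-0.4, -0.4, 0.8]
grip_width: 0.0248
grasp_force: 5.0
```

>>> arm_command(commands=[0,0,0,0,0,0,0,0,0,0,0,0,0,0,0,0,0,0,0,0,0,0,0,0,0,0,0,0,0,0,0,0,0,0,0,0,0,0,0,0,0,0,0,0,0,0,0,0,0,0,0,0,0,0,0,0,0,0,0,0], claw=0)

```text
time: 20.4
tcp_pos: [0.5504, -0.0188, 0.2072]
ee_rot: [0.985, 0.173, -0.0, 0.0]
wrist_force: [-0.1, -0.8, 0.1]
grip_width: 0.086
grasp_force: 0.0
```

>>> arm_command(commands=[0,0,0.01,0,0,0,0,0,0.025,0,0,0,0,0,0.05,0,0,0,0,0,0.08,0,0,0,0,0,0.11,0,0,0,0,0,0.13,0,0,0,0,0,0.14,0,0,0,0,0,0.14,0,0,0,0,0,0.14,0,0,0,0,0,0.14,0,0,0])

```text
time: 21.23
tcp_pos: [0.55, -0.0188, 0.3457]
ee_rot: [0.985, 0.173, -0.001, -0.0]
wrist_force: [-0.1, 0.5, -0.2]
grip_width: 0.0949
grasp_force: 0.0
```

Run:
```python
from h import *
s=robot.read_state(); print(s["time"],s["tcp_pos"],s["wrist_force"],s["grip_width"])
p,P=snap("wrist"); save("w5",p); z=P[...,2]
m=(abs(P[...,0]-.55)<.05)&(abs(P[...,1]+.019)<.05)
for a,b in((.11,.14),(.215,.24)):
    k=P[m&(z>a)&(z<b)]
    if len(k): print(a,len(k),np.percentile(k,[1,50,99],axis=0).round(4).tolist())
```

```text
21.2333 [ 0.55002457 -0.01875296  0.34573824] [-0.08505995  0.5403293  -0.22436483] 0.0949127784972714
0.11 628 [[0.5004, -0.0689, 0.1105], [0.5257, -0.0407, 0.1298], [0.5968, 0.0303, 0.1397]]
0.215 524 [[0.5389, -0.0292, 0.2175], [0.5514, -0.0174, 0.2238], [0.5618, -0.0059, 0.2258]]
```

View pics/w5.png

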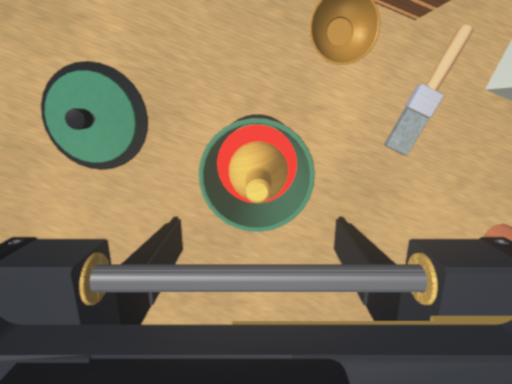

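The wrist picture shows the pear upright and centred in the pot on the red plate, body at (258,172) and stem top at (257,190). The stem top is at z ≈ 0.224, so the foot is at about 92 mm. The lid lies flat on the mat at (95,115). Handing in.

```bash
python3 -c "
from cell import robot
print(robot.job_done())"
```

```text
the job is handed in; nothing more can be done
None
```

The job is handed in at about 21 s; no verdict came back, but my last look showed the lid flat and knob up on the mat, and the pear released upright in the pot on the red rest plate.

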